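# Set the slicing guide's stop to its mark, taking up the slack

## Task

Set the stop of the slicing guide to the diamond-shaped marker clip (not the round one). The stop's knob has slack and the stop now stands too close to the knife gate, so first draw it away from the gate by its knob until the pointer is at least 2 cm beyond the clip, then push it back towards the gate, slack taken up, until the pointer is level with the clip. Let go with the knob still up against the gate end of its slot.

Things in the scene. Friction and masses are not known exactly. Their poses are not given: they have to be found in the camera images.
- pointer_tip (a point): Steel pointer tip of the stop: brown saddle 60x90 mm, top at z 45 mm, with a plate (top z 84 mm) 46 mm from its middle on the gate side. It slides 190 mm along a fixed wooden board (120x360x20 mm) and stays put (4 N friction). Knife gate (four uprights, 90 mm high) at the board's left (+y) end. Frame: x across the board, y along it towards the gate. The tip is level with the saddle's middle.
- knob_grip (a point): Grip point in the black upright knob on the stop, 73 mm above the worktop. Knob: 24 mm across the board (x), 22 mm along it (y), z 51 to 95 mm. It stands on the board's middle line in a 42 mm slot in the saddle's top and slides loosely (0.4 N) for 20 mm along it before it carries the stop along, either way. Axes as for pointer_tip.
- knob (a joint): Place of the knob in its slot, in m: 0 = at the end away from the gate (drawing the stop away from the gate), 0.020 = at the gate end (pushing the stop towards the gate).
- pointed_clip: Dark steel clip with a flat diamond top, 28 mm corner to corner, fixed on the board's near edge at z 21 mm. Origin: middle of the diamond. Axes as for pointer_tip. The pointer is level with it when their y along the board agree. A like clip with a round top (25 mm) on the same edge, 50 to 90 mm off, is not meant. The pointer starts on the gate side of both.
Things that resemble listed ones, but are neither listed nor needed, are in the scene too. Leave any turquoise or yellow look-alike of the pointed_clip alone.

How it is judged:
By the outcome, as a careful person would: the job done as asked, in the order asked, and still so for the second after the job is handed in, with the robot touching nothing.
It also fails if it takes over 38 s, if anything falls off the work surface, if the arm or the gripper's body presses on something with over 40 N, if the wrist force passes 120 N, or if a joint passes its speed limit or range.

## Robot

A 6-joint arm with a two-finger parallel gripper is mounted at the origin on a cart in front of the work surface, level with it; the furniture and walls round the work are solid. World frame = base frame: x ahead of the robot, y to its left, z up, the work surface at z = 0. Lengths are in m, angles in rad, forces in N, time in s.
With the tool pointing down it reaches from about 0.35 to 0.775 m from the base axis. Payload 7.3 kg.
Tool frame: the origin (TCP) lies on the mounting face of the last link; the fingertips stand 178 mm ahead of it and the grasp point (between the pads) lies 159 mm ahead of it (robot.grip_depth is the distance from the TCP to the grasp point, in m); z points along the fingers, y is the line along which they close (so a half turn about z gives the same grasp; the last joint's range is limited). The gripper opens to 92 mm and grips with 3 to 60 N. Pads are 19 mm wide; open, the fingers measure 130 mm over their backs; the gripper's body (75 mm by 190 mm) begins 47 mm behind the grasp point.
Start: joints at [1.15, 0.342, 1.524, -0, 1.275, -0.146], TCP at [0.142, 0.505, 0.405] pointing down, gripper open.
Joint ranges: [-2.53, 2.53], [-0.77, 2.02], [0.04, 2.7], [-1, 4.14], [0.28, 2.66], [-3.11, 3.11]. Speed limits (rad/s): [2.57, 2.57, 3.14, 3.14, 3.14, 3.14].

## Interface

Orientations are given as [roll, pitch, yaw] about the fixed x, y, z axes, in that order (R = Rz(yaw) Ry(pitch) Rx(roll)).
In Python, from cell import observe, cams, robot, models gives the robot as it stands.
- The arm moves only by the shell command python3 -m jog 'ROWS' [FORCE]. ROWS is JSON, a list of rows, each a list of 3 entries, a list of its own where there are three numbers: the shift along the tool's x, y, z each as a share of 0.4 m, from -1 to 1, then the turn about the tool's z as a share of pi rad, from -1 to 1, then the closure, from 0 (fully open) to 1 (shut). In form: [[[x, y, z], turn, jaw], ...]. A call has 1 to 12 rows; each row is the pose to reach, as a shift and turn from the pose commanded when the call began, along the tool's axes at that moment, turning the shorter way round; what a row does not reach only later rows make up. A row lasts 1/8 s, in which the tool goes at most 62.5 mm and 10.7 degrees, less where a joint would pass 70% of its speed; a pose out of reach is approached as far as the arm can. A call with a number of a shift or a turn outside -1 to 1 is refused whole. A call with a gripper value outside its range is refused whole. The fingers move at their own pace and stop on an object; FORCE is the grip in N (left out, the last holds). Time passes only in rows, so rows that repeat a pose let the fingers close. It gives the time, the measured TCP pose, the force, the opening and the grip force at its end, in the units of the state.
- observe(): the state, without advancing time (a new reading comes with each control period).
- cams.read_camera(name): name is "scene" or "side" or "wrist"; returns the picture (480x640x3 uint8, red, green, blue); there is no depth.
- cams.camera_model(name): a dict with "camera_matrix" (3x3 intrinsics, pixels), "pose" (4x4, takes a point from camera to world coordinates). Camera axes: x right, y down, z forward; pixel columns grow to the right and rows downward; lengths in m; the calibration is good to about 2 mm. A picture is of the moment at which its call begins: read the wrist's pose just before it. camera_model takes no time and is no camera call; for the wrist camera it gives the pose at the moment of the call.
- robot.hand_in(): hands the job in; it is judged then, once.
Trained networks look in the newest picture that a camera, given by its name, has taken for a name from the list of things; names that differ only in an ending like _2 or _b are one class to them, and where a whole thing is asked for, a point or a joint stands for the part that bears it (a point fixed in the world has none). Each returns a list of dicts, best first, with "confidence" (0 to 1); they miss things now and then, are a little off and sometimes report something else, mostly with a low value. They report only what shows in the picture. A call takes as long as a camera call. They do not tell look-alikes from the thing itself.
- models.find_in(target, camera): "position" ([x, y, z] in m, in world coordinates, good to about 4 mm: the middle of the surface that is visible of it).
- models.pinpoint(target, camera): "position" ([x, y, z] in m, in world coordinates, good to about 4 mm: a listed point, or the origin of a listed thing).
The state is a dict: "time": time; "qpos": joint angles; "qvel": joint speeds; "joint_efforts": joint torques, N m; "tool_pos": TCP position; "tool_rot": TCP orientation; "contact_force": force on the tool from outside, world axes, zero at the start; "torque": the same for the moment, N m; "opening": finger opening in m; "grip_force": force on a finger pad.
Only numpy, scipy, OpenCV 4.12 (cv2) and the standard library are available. Lean on these libraries where they do the work, as an engineer would, in place of code of your own. Each camera call takes 0.05 s, during which the arm holds its last target. There are 200 camera calls.

## Working session

There is one attempt and no reset: what is moved stays moved. The work goes in short steps, Python scripts to look and compute and a shell command to move; the robot and the scene stay as the last step left them, time stands still between calls to the robot, and variables do not carry over. Pictures are saved under pics/ and viewed, at most 10 in all, crops included, and the job is handed in when it is done.

```bash
mkdir -p pics; ls
python3 - <<'E'
from cell import observe,cams,robot,models
import cv2,numpy as np
s=observe();print(s['time'],s['tool_pos'],s['tool_rot'],s['opening'])
for c in("scene","side"):
    im=cams.read_camera(c);cv2.imwrite(f"pics/{c}0.png",im[:,:,::-1])
    m=cams.camera_model(c)
    K=np.array(m['camera_matrix']);P=np.linalg.inv(np.array(m['pose']))
    for t in("pointer_tip","knob_grip","pointed_clip"):
        for r in models.pinpoint(t,c):
            p=np.array(r['position']);q=P@np.r_[p,1];u=K@q[:3];print(c,t,round(r['confidence'],2),p.round(4),(u[:2]/u[2]).round())
E
```

```text
pics
0.0 [0.14238665 0.50519568 0.40403849] [-3.14005098e+00 -2.30277869e-04  2.86682159e+00] 0.09176327095015256
scene pointer_tip 0.8 [0.4046 0.0815 0.0286] [325. 252.]
scene knob_grip 0.84 [0.4493 0.0756 0.0713] [347. 222.]
scene pointed_clip 0.67 [0.389  0.0387 0.0224] [337. 273.]
scene pointed_clip 0.45 [0.3243 0.1355 0.0187] [268. 264.]
side pointer_tip 0.69 [0.4036 0.0784 0.0265] [308. 273.]
side knob_grip 0.83 [0.4544 0.0742 0.0704] [275. 246.]
side pointed_clip 0.67 [0.2912 0.2071 0.0236] [383. 320.]
side pointed_clip 0.55 [0.3881 0.0425 0.0217] [320. 266.]
side pointed_clip 0.49 [0.3249 0.1405 0.0171] [358. 299.]
side pointed_clip 0.4 [0.4531 0.0706 0.0688] [276. 246.]
```

View pics/scene0.png

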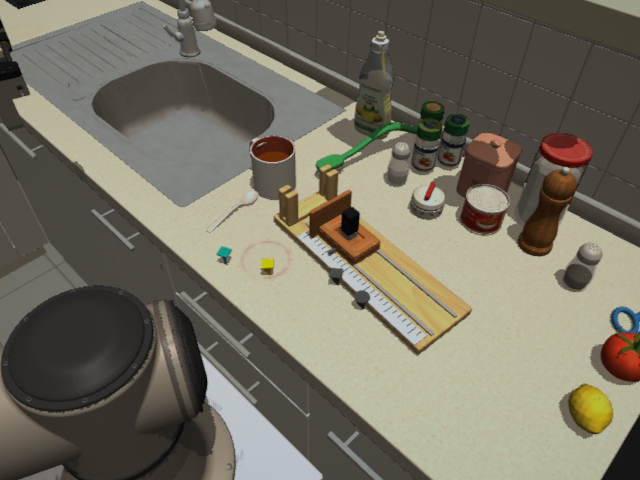

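View pics/side0.png

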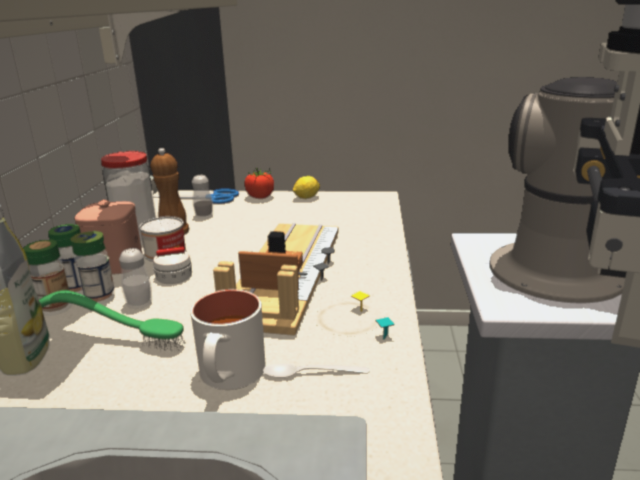

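The scene picture shows two dark clips on the board's near edge, at (337,273) and (362,298). The yellow (268,264) and turquoise (225,254) look-alikes stand off the board. In the side picture the dark clips are at (320,266) and (328,253). I'll take one close crop to see which is the diamond.

Run:
```python
import cv2,numpy as np
a=cv2.imread("pics/scene0.png");b=cv2.imread("pics/side0.png")
A=cv2.resize(a[205:350,270:470],(800,580),interpolation=cv2.INTER_CUBIC)
B=cv2.resize(b[240:285,295:345],(300,270),interpolation=cv2.INTER_CUBIC)
A[:270,500:]=B
cv2.imwrite("pics/crop0.png",A)
```

```text
(no output)
```

View pics/crop0.png

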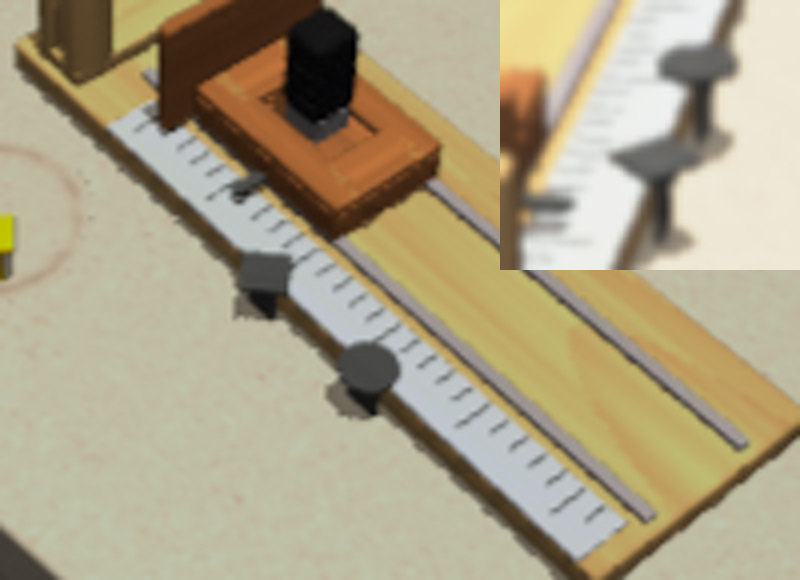

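The crop shows a square-cornered top at crop (266,272), which is scene (336,273). That is the diamond, on the gate side. The round clip is at crop (369,370), scene (362,298). The pointer tip is at crop (242,188). Next I'll work out the board frame.

```bash
cat > h.py <<'E'
from cell import observe,cams,robot,models
import cv2,numpy as np
def bp(c,u,v,z,m=None):
    m=m or cams.camera_model(c);K=np.array(m['camera_matrix']);T=np.array(m['pose'])
    d=T[:3,:3]@np.linalg.solve(K,[u,v,1]);o=T[:3,3];return o+d*(z-o[2])/d[2]
def proj(c,p,m=None):
    m=m or cams.camera_model(c);K=np.array(m['camera_matrix']);q=np.linalg.inv(np.array(m['pose']))@np.r_[p,1];u=K@q[:3];return u[:2]/u[2]
E
python3 - <<'E'
from h import *
f=lambda x,y,z:bp("scene",270+x/4,205+y/4,z)
c=dict(NL=f(17,45,.02),NR=f(590,570,.02),FR=f(800,400,.02),dia=f(266,272,.021),rnd=f(369,370,.021),knobtop=f(325,30,.095),tip=f(242,190,.0285))
for k in c:print(k,c[k].round(4))
d=c['NL']-c['NR'];print(np.linalg.norm(d),np.linalg.norm(c['FR']-c['NR']),np.arctan2(d[1],d[0]))
e=d/np.linalg.norm(d);print('tip-dia',(c['tip']-c['dia'])@e,'rnd-dia',(c['rnd']-c['dia'])@e)
m=cams.camera_model('wrist');print(np.array(m['pose']).round(3),np.array(m['camera_matrix']))
E
```

```text
NL [0.4082 0.2105 0.02  ]
NR [ 0.3691 -0.1374  0.02  ]
FR [ 0.4875 -0.1492  0.02  ]
dia [0.3889 0.0407 0.021 ]
rnd [ 0.3807 -0.0216  0.021 ]
knobtop [0.4512 0.0696 0.095 ]
tip [0.4096 0.0738 0.0285]
0.35010399039479867 0.1190134560778108 1.4589312388725746
tip-dia 0.03521124374488115 rnd-dia -0.06285501192971114
[[ 0.271  0.928  0.255  0.072]
 [ 0.963 -0.261 -0.073  0.525]
 [-0.001  0.265 -0.964  0.385]
 [ 0.     0.     0.     1.   ]] [[357.44920755   0.         317.98683258]
 [  0.         357.44920755 238.63840537]
 [  0.           0.           1.        ]]
```

```bash
python3 -m jog '[[[-0.75,-0.6,0],0.448,0],[[-0.75,-0.6,0],0.448,0],[[-0.75,-0.6,0],0.448,0],[[-0.75,-0.6,0],0.448,0],[[-0.75,-0.6,0],0.448,0],[[-0.75,-0.6,0],0.448,0],[[-0.75,-0.6,0],0.448,0],[[-0.75,-0.6,0],0.448,0],[[-0.75,-0.6,0],0.448,0]]' 20
cat >> h.py <<'E'
YAW=1.459
e=np.array([np.cos(YAW),np.sin(YAW),0]);n=np.array([np.sin(YAW),-np.cos(YAW),0])
def go(p):  # TCP goal -> shares in the tool axes
    s=observe();y=s['tool_rot'][2];d=np.array(p)-s['tool_pos']
    print('yaw',y,'turn',(y-YAW)/np.pi,'shares',(np.array([d[0]*np.cos(y)+d[1]*np.sin(y),d[0]*np.sin(y)-d[1]*np.cos(y),-d[2]])/.4).round(4))
E
python3 - <<'E'
from h import *
go([.452,.0745,.37])
E
```

```text
time: 1.52
tool_pos: [0.3662, 0.1926, 0.4048]
tool_rot: [3.141, -0.0, 1.46]
contact_force: [0.4, 0.3, -0.6]
opening: 0.0919
grip_force: 0.0
yaw 1.4596234820265894 turn 0.00019846049292129527 shares [-0.2697  0.2461  0.0869]
```

```bash
python3 -m jog '[[[-0.27,0.246,0.087],0,0],[[-0.27,0.246,0.087],0,0],[[-0.27,0.246,0.087],0,0],[[-0.27,0.246,0.087],0,0]]'
python3 - <<'E'
from h import *
m=cams.camera_model('wrist');im=cams.read_camera('wrist');cv2.imwrite('pics/w1.png',im[:,:,::-1])
for t in("pointer_tip","knob_grip","pointed_clip"):
    for r in models.pinpoint(t,'wrist'):
        p=np.array(r['position']);print(t,round(r['confidence'],2),p.round(4),proj('wrist',p,m).round())
E
```

```text
time: 2.02
tool_pos: [0.4524, 0.0738, 0.3693]
tool_rot: [-3.14, 0.0, 1.459]
contact_force: [-0.5, -0.2, -0.1]
opening: 0.0919
grip_force: 0.0
pointer_tip 0.94 [0.4058 0.0785 0.0323] [269. 222.]
knob_grip 0.78 [0.449  0.0718 0.0739] [316. 236.]
pointed_clip 0.81 [0.3844 0.0449 0.0255] [253. 257.]
pointed_clip 0.81 [0.2922 0.2081 0.0217] [116.  86.]
pointed_clip 0.56 [0.3245 0.1349 0.0212] [172. 168.]
```

View pics/w1.png

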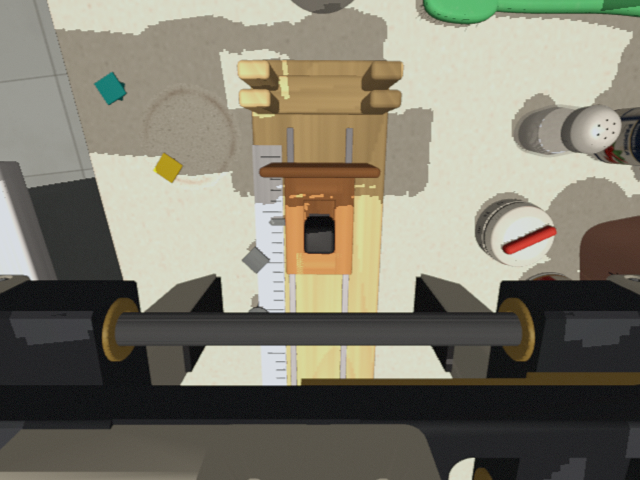

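The wrist view shows the diamond at (256,259), the pointer tip at about (272,222), the knob top at (319,228) and the round clip at (258,311). The knob stands towards the end away from the gate, with the open slot on its gate side. I'll refine these by pixel and take the along-board distances.

Run:
```python
from h import *
b=bp
kt=np.array([b('wrist',304,y,.095) for y in(216,254)])
D=b('wrist',256,259,.021)
for z in(.026,.029,.032):
    T=b('wrist',272,222,z);S=b('scene',330.5,252.5,z);print(z,T.round(4),S.round(4),(T-D)@e)
print('dia',D.round(4),D@e,D@n,'knob far/near',kt.round(4),b('wrist',319,236,.095),b('wrist',335,236,.095))
L=[b('wrist',x,y,.02) for x,y in((253,145),(386,145),(250,360),(376,350))];print([(p@n).round(4) for p in L])
im=cv2.imread('pics/w1.png');cv2.imwrite('pics/w1c.png',cv2.resize(im[150:320,230:400],(595,595),interpolation=cv2.INTER_CUBIC))
```

```text
0.026 [0.407  0.0785 0.026 ] [0.4113 0.0753 0.026 ] 0.03800669390255729
0.029 [0.4075 0.0791 0.029 ] [0.4093 0.0735 0.029 ] 0.038686713290197426
0.032 [0.4079 0.0797 0.032 ] [0.4073 0.0717 0.032 ] 0.03936673267783756
dia [0.3855 0.0427 0.021 ] 0.0853932283282271 0.3783405805714557 knob far/near [[0.4416 0.0949 0.095 ]
 [0.4381 0.066  0.095 ]] [0.45083917 0.07871714 0.095     ] [0.46261224 0.07742895 0.095     ]
[np.float64(0.3801), np.float64(0.4991), np.float64(0.3669), np.float64(0.4997)]
```

View pics/w1c.png

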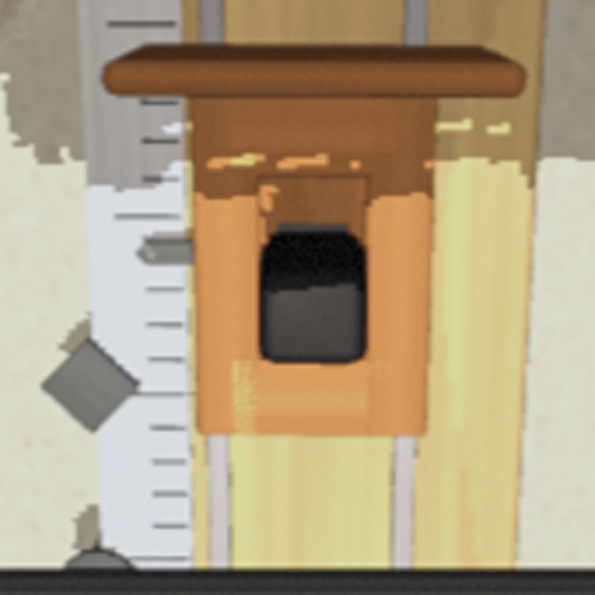

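The crop confirms the diamond centre at wrist (256,259.7) and the tip at (270,222), so the pointer is about 38 mm on the gate side. I'll grip the knob across the board.

```bash
python3 -m jog '[[[0,-0.0035,0.15],0,0],[[0,-0.0035,0.25],0,0],[[0,-0.0035,0.338],0,0],[[0,-0.0035,0.338],0,0],[[0,-0.0035,0.338],0,0.5],[[0,-0.0035,0.338],0,0.9],[[0,-0.0035,0.338],0,0.9],[[0,-0.0035,0.338],0,0.9],[[0,-0.0035,0.338],0,0.9],[[0,-0.0035,0.338],0,0.9]]' 20
```

```text
time: 3.48
tool_pos: [0.4504, 0.0748, 0.2347]
tool_rot: [3.142, -0.0, 1.459]
contact_force: [-0.4, 0.3, 0.8]
opening: 0.0363
grip_force: 0.0
```

```bash
python3 -m jog '[[[0,0,0],0,0.9],[[0,0,0],0,0.9],[[0,0,0],0,0.9],[[0,0,0],0,0.9]]'
```

```text
time: 3.98
tool_pos: [0.4519, 0.0746, 0.2349]
tool_rot: [3.137, -0.001, 1.459]
contact_force: [7.9, -1.1, -4.2]
opening: 0.024
grip_force: 20.0
```

```bash
python3 -m jog '[[[-0.02,0.003,0],0,0.9],[[-0.045,0.003,0],0,0.9],[[-0.07,0.003,0],0,0.9],[[-0.095,0.003,0],0,0.9],[[-0.12,0.003,0],0,0.9],[[-0.145,0.003,0],0,0.9],[[-0.17,0.003,0],0,0.9],[[-0.1875,0.003,0],0,0.9],[[-0.1875,0.003,0],0,0.9],[[-0.1875,0.003,0],0,0.9]]'
python3 - <<'E'
from h import *
for c in('scene','wrist'):
    m=cams.camera_model(c);im=cams.read_camera(c);cv2.imwrite(f'pics/{c}2.png',im[:,:,::-1])
    for t in("pointer_tip","knob_grip","pointed_clip"):
        for r in models.pinpoint(t,c)[:2]:
            p=np.array(r['position']);print(c,t,round(r['confidence'],2),p.round(4),(p@e).round(4),proj(c,p,m).round())
E
```

```text
time: 5.22
tool_pos: [0.4437, -0.0001, 0.2349]
tool_rot: [3.14, 0.0, 1.459]
contact_force: [5.8, -0.8, -1.4]
opening: 0.024
grip_force: 20.0
scene pointer_tip 0.84 [0.3983 0.0121 0.0306] 0.0565 [354. 276.]
scene knob_grip 0.67 [4.398e-01 3.000e-04 7.210e-02] 0.0494 [379. 248.]
scene pointed_clip 0.53 [0.3252 0.1369 0.0194] 0.1723 [268. 263.]
scene pointed_clip 0.49 [0.2881 0.2053 0.0162] 0.2362 [224. 255.]
wrist pointer_tip 0.78 [0.4024 0.0159 0.0332] 0.0607 [240. 257.]
wrist knob_grip 0.92 [ 0.4407 -0.0011  0.0744] 0.0481 [314. 314.]
wrist pointed_clip 0.78 [0.3855 0.0453 0.0256] 0.088 [203. 204.]
wrist pointed_clip 0.72 [0.3221 0.1348 0.0195] 0.1699 [44. 37.]
```

View pics/wrist2.png

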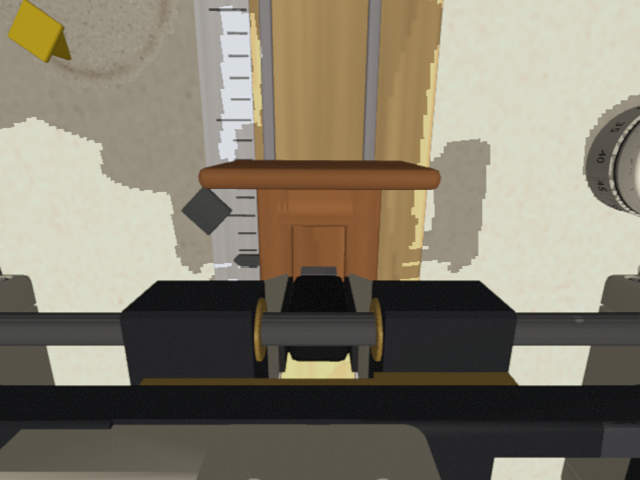

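The diamond is at (207,210) and the tip at (235,260), so the pointer is now beyond the clip.

Run:
```python
from h import *
D=bp('wrist',207,210,.021)
for z in(.026,.029,.032):
    T=bp('wrist',235,260,z);print(z,T.round(4),(T-D)@e)
print(D,D@e,D@n)
```

```text
0.026 [0.3973 0.0122 0.026 ] -0.02736449861834598
0.029 [0.3981 0.0131 0.029 ] -0.026339415898757244
0.032 [0.399  0.0141 0.032 ] -0.025314333179168515
[0.38556914 0.04104085 0.021     ] 0.08380012311553302 0.37858347983701945
```

```bash
python3 -m jog '[[[-0.01,-0.002,0],0,0.9],[[-0.01,-0.002,0],0,0.9],[[0.01,-0.002,0],0,0.9],[[0.03,-0.002,0],0,0.9],[[0.045,-0.002,0],0,0.9],[[0.06,-0.002,0],0,0.9],[[0.075,-0.002,0],0,0.9],[[0.09,-0.002,0],0,0.9],[[0.1,-0.002,0],0,0.9],[[0.1,-0.002,0],0,0.9],[[0.1,-0.002,0],0,0.9]]'
python3 - <<'E'
from h import *
m=cams.camera_model('wrist');im=cams.read_camera('wrist')
for c in('wrist','scene'):
    cams.read_camera(c)
    for t in("pointer_tip","pointed_clip"):
        for r in models.pinpoint(t,c)[:2]:
            p=np.array(r['position']);print(c,t,round(r['confidence'],2),p.round(4),(p@e).round(4),proj(c,p,m if c=='wrist' else None).round())
cv2.imwrite('pics/w3.png',cv2.resize(im[110:290,150:390,::-1],(800,600),interpolation=cv2.INTER_CUBIC))
E
```

```text
time: 7.0
tool_pos: [0.448, 0.0399, 0.2349]
tool_rot: [3.138, 0.0, 1.459]
contact_force: [7.9, -1.8, -4.3]
opening: 0.0238
grip_force: 20.0
wrist pointer_tip 0.74 [0.4432 0.0356 0.076 ] 0.0848 [310. 323.]
wrist pointed_clip 0.82 [0.3255 0.1366 0.0199] 0.1721 [ 64. 118.]
wrist pointed_clip 0.7 [0.3871 0.0471 0.0236] 0.09 [212. 269.]
scene pointer_tip 0.58 [0.4042 0.0348 0.0311] 0.0797 [346. 266.]
scene pointed_clip 0.68 [0.3918 0.0365 0.0188] 0.08 [340. 274.]
scene pointed_clip 0.62 [0.3253 0.1353 0.0209] 0.1707 [268. 263.]
```

View pics/w3.png

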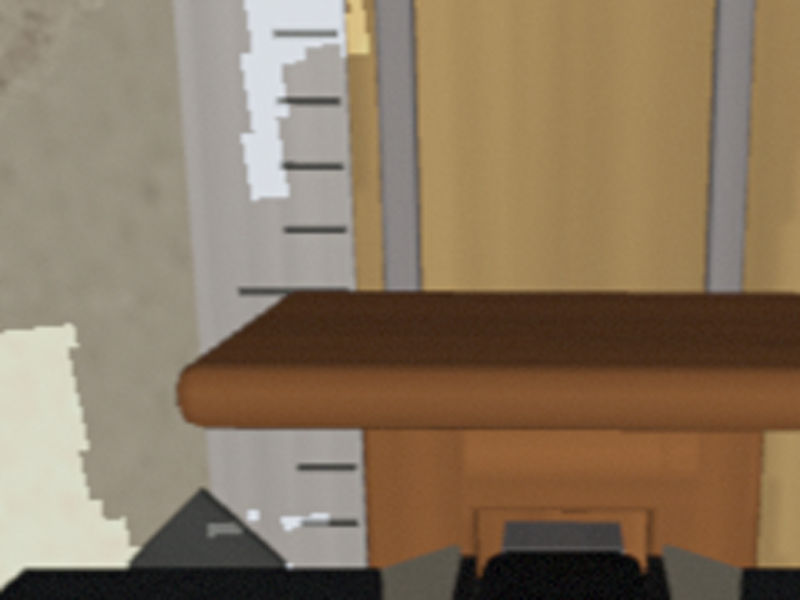

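The plate hides the tip in this view. By the tool's travel the tip stands about 6 mm short of the clip. I'll push 4 mm more, let go and look from straight above.

```bash
python3 -m jog '[[[0.005,0,0],0,0.9],[[0.01,0,0],0,0.9],[[0.01,0,0],0,0.9],[[0.01,0,0],0,0],[[0.01,0,0],0,0],[[0.01,0,0],0,0],[[0.01,0,0],0,0],[[0.01,0,-0.1],0,0],[[0.01,0,-0.17],0,0],[[-0.1,0,-0.17],0,0],[[-0.2,0,-0.17],0,0],[[-0.2,0,-0.17],0,0]]'
python3 - <<'E'
from h import *
m=cams.camera_model('wrist');im=cams.read_camera('wrist');cv2.imwrite('pics/w4f.png',im[:,:,::-1])
D=bp('wrist',320,140,.021,m)
for t in("pointer_tip","pointed_clip","knob_grip"):
    for r in models.pinpoint(t,'wrist')[:2]:
        p=np.array(r['position']);print(t,round(r['confidence'],2),p.round(4),(p@e).round(4),proj('wrist',p,m).round())
cv2.imwrite('pics/w4.png',cv2.resize(im[60:240,170:410,::-1],(800,600),interpolation=cv2.INTER_CUBIC))
E
```

```text
time: 8.85
tool_pos: [0.4378, -0.0412, 0.3028]
tool_rot: [3.141, 0.0, 1.456]
contact_force: [-0.4, -0.5, 0.4]
opening: 0.0919
grip_force: 0.0
pointer_tip 0.83 [0.4007 0.0366 0.0315] 0.0811 [253. 137.]
pointed_clip 0.74 [0.384  0.0451 0.024 ] 0.0877 [229. 128.]
knob_grip 0.8 [0.4476 0.0362 0.0756] 0.0859 [322. 127.]
```

View pics/w4.png

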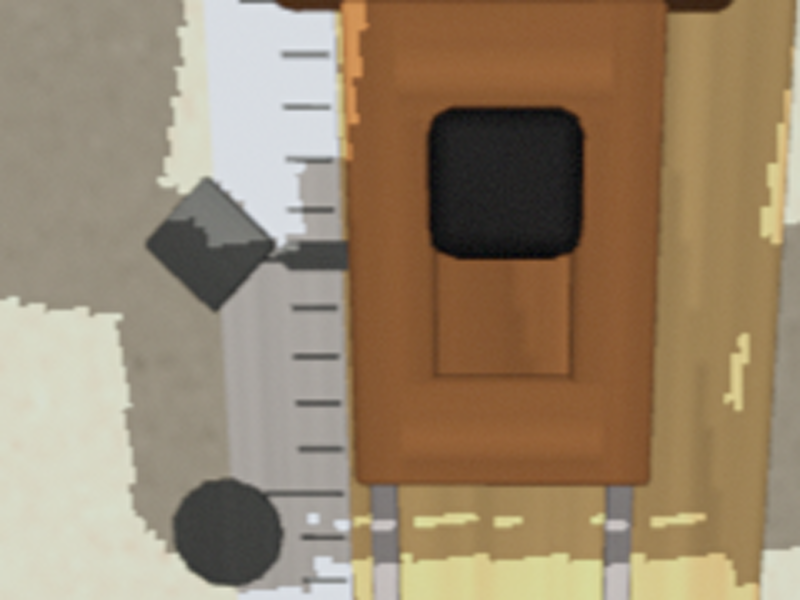

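The view from above shows the diamond centre at crop (211,243.5), the tip at about (270,255) and the round clip at (228,532). The knob is at the gate end of its slot. The pointer is slightly short.

Run:
```python
from h import *
f=lambda x,y,z:bp('wrist',170+.3*x,60+.3*y,z)
D=f(211,243.5,.021);R=f(228,532,.021);d=D-R
print('D',D.round(4),(D@e).round(4),'clip line yaw',np.arctan2(d[1],d[0]),np.linalg.norm(d))
# rail + saddle edges
for a,b,z in(((348,190),(358,480),.045),((663,60),(649,480),.045),((372,490),(376,590),.022)):
    q=f(*a,z)-f(*b,z);print('edge yaw',np.arctan2(q[1],q[0]))
for z in(.026,.03):print((f(270,255,z)-D)@e)
go(.4405*n+e*((observe()['tool_pos']@e)+.084)+[0,0,.2349])
```

```text
D [0.3856 0.0437 0.021 ] 0.0865 clip line yaw 1.45867335233162 0.06220721938782174
edge yaw 1.464163524456595
edge yaw 1.4619521977381487
edge yaw 1.4726584681820247
-0.002362966476445952
-0.0023993240743020276
yaw 1.4600363223548387 turn 0.00032987165081840446 shares [0.21   0.0024 0.1693]
```

```bash
python3 -m jog '[[[0.1,0.002,0],0,0],[[0.21,0.002,0],0,0],[[0.21,0.002,0],0,0],[[0.21,0.002,0.1],0,0],[[0.21,0.002,0.17],0,0],[[0.21,0.002,0.17],0,0.6],[[0.21,0.002,0.17],0,0.9],[[0.21,0.002,0.17],0,0.9],[[0.21,0.002,0.17],0,0.9],[[0.21,0.002,0.17],0,0.9],[[0.21,0.002,0.17],0,0.9],[[0.21,0.002,0.17],0,0.9]]' 20
python3 -m jog '[[[0,0,0],0,0.9],[[0,0,0],0,0.9],[[0,0,0],0,0.9]]'
```

```text
time: 10.55
tool_pos: [0.4482, 0.0439, 0.2347]
tool_rot: [3.142, -0.0, 1.459]
contact_force: [-0.5, -0.1, -0.2]
opening: 0.0261
grip_force: 0.0
time: 10.92
tool_pos: [0.4488, 0.0438, 0.2348]
tool_rot: [3.14, -0.0, 1.459]
contact_force: [5.7, -1.0, -3.4]
opening: 0.024
grip_force: 20.0
```

```bash
python3 -m jog '[[[0.003,0,0],0,0.9],[[0.006,0,0],0,0.9],[[0.006,0,0],0,0.9],[[0.006,0,0],0,0.9],[[0.006,0,0],0,0.9]]'
```

```text
time: 11.55
tool_pos: [0.449, 0.0458, 0.2348]
tool_rot: [3.14, 0.001, 1.459]
contact_force: [5.2, -3.3, -3.9]
opening: 0.0239
grip_force: 20.0
```

Release and look again from the same place.

```bash
python3 -m jog '[[[0,0,0],0,0],[[0,0,0],0,0],[[0,0,0],0,0],[[0,0,0],0,0],[[0,0,-0.1],0,0],[[0,0,-0.17],0,0],[[-0.1,0,-0.17],0,0],[[-0.21,0,-0.17],0,0],[[-0.21,0,-0.17],0,0],[[-0.21,0,-0.17],0,0],[[-0.21,0,-0.17],0,0]]'
python3 - <<'E'
from h import *
im=cams.read_camera('wrist')
cv2.imwrite('pics/w5.png',cv2.resize(im[60:240,170:410,::-1],(800,600),interpolation=cv2.INTER_CUBIC))
E
```

```text
time: 12.92
tool_pos: [0.4391, -0.0364, 0.3026]
tool_rot: [-3.141, -0.0, 1.46]
contact_force: [0.4, -0.7, -0.2]
opening: 0.0919
grip_force: 0.0
```

View pics/w5.png

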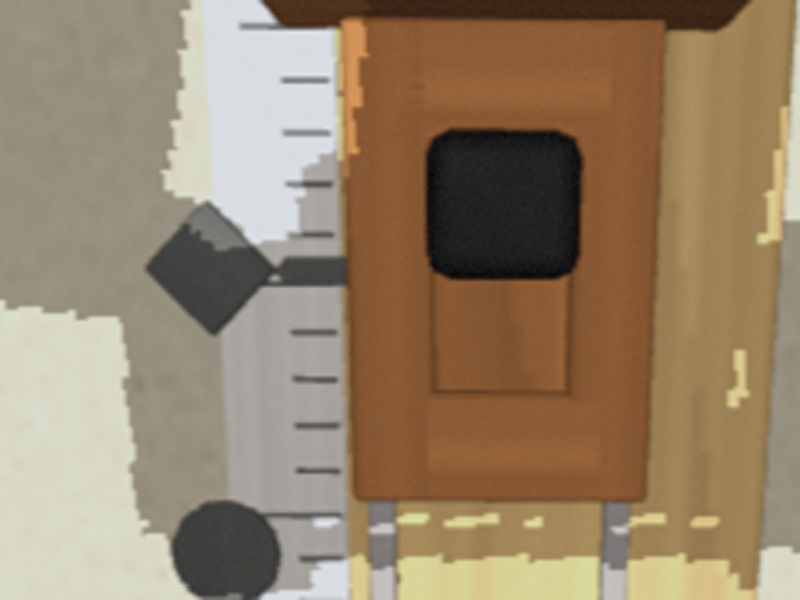

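The diamond centre is at crop (210,268) and the tip at about (277,271), so they look level. I'll check the numbers, including the knob's place in its slot.

Run:
```python
from h import *
f=lambda x,y,z:bp('wrist',170+.3*x,60+.3*y,z)
D=f(210,268,.021)
for z in(.026,.03):
  for y in(270,271.5):print((f(277,y,z)-D)@e)
A=f(505,130,.095);B=f(505,279,.095);S=f(505,391,.045)
print('knob',(A-B)@e,'centre-slot end-11',(((A+B)/2-S)@e-.011), 'knob-tip',((A+B)/2-f(277,271,.028))@e)
```

```text
-0.00036755409060496887
-0.0006687489022557709
-0.000356156837284527
-0.0006526628754914653
knob 0.021272804639877126 centre-slot end-11 0.021525402290317113 knob-tip 0.009769572441775145
```

```bash
python3 -c "
from cell import robot
print(robot.hand_in())"
```

```text
the job is handed in; nothing more can be done
None
```

I set the stop to the diamond clip and handed the job in: the pointer measured within about 0.7 mm of level, after being drawn about 30 mm beyond the clip and pushed back, and the knob was left free at the gate end of its slot.

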